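# Finish packing a food-parcel flat

## Robot

A 6-joint arm with a two-finger parallel gripper is mounted at the origin on the work surface. World frame = base frame: x ahead of the robot, y to its left, z up, the work surface at z = 0. Lengths are in m, angles in rad, forces in N, time in s.
With the tool pointing down it reaches from about 0.275 to 0.875 m from the base axis. Payload 12.5 kg.
Tool frame: the origin (TCP) lies at the very end of the fingers, on their centre line; the grasp point (between the pads) lies 19 mm behind it; x points along the fingers, y is the direction in which the jaws open and shut, and the axes are right-handed (so a half turn about x gives the same grasp; the last joint's range is limited). The gripper opens to 85 mm and grips with 20 to 120 N. Pads are 22 mm wide; open, the fingers measure 114 mm over their backs; the gripper's body (76 mm by 85 mm) begins 54 mm behind the grasp point. The pads swing forward as they close: fully open they stand 13 mm farther back than shut.
Start: joints at [-1.235, 0.351, 1.652, -0, 1.139, -0.085], TCP at [0.225, -0.502, 0.192] pointing down, gripper open.
Joint ranges: [-2.75, 2.75], [-0.79, 2.1], [0.01, 2.65], [-1.57, 4.71], [0.07, 3.14], [-2.87, 2.87]. Speed limits (rad/s): [2.22, 2.22, 2.79, 3.14, 3.14, 3.14].

## Interface

Orientations are given as a 3x3 rotation matrix whose columns are the frame's x, y, z axes.
In Python, from bench import manip gives the robot as it stands. Calls block until the motion is done:
- manip.move_ptp(position, orientation): joint-space move of the TCP to a pose.
- manip.move_l(position, attitude=None, max_speed=0.15): straight line of the TCP; attitude=None keeps the orientation; max_speed is the mean speed in m/s.
- manip.move_j(angles): joint-space move.
- manip.set_gripper(opening, effort=None): opening from 0.0 (shut) to 1.0 (fully open); effort is the grip in N (None keeps the last); returns when the fingers have stopped.
- manip.dwell(seconds).
- manip.inverse_kinematics(position, orientation): joint angles nearest the present ones, or None.
- manip.grab_frame(name): name is "scene" or "top" or "wrist"; returns (picture, depth): 384x512x3 uint8, red, green, blue; 384x512 float32, m along the optical axis (not along the pixel's ray), 0 where there is no reading.
- manip.get_calibration(name): a dict with "camera_matrix" (3x3 intrinsics, pixels), "R" (3x3) and "t" (3): a world point X has camera coordinates R X + t. Camera axes: x right, y down, z forward; pixel columns grow to the right and rows downward; lengths in m; the calibration is good to about 2 mm. A picture is of the moment at which its call begins: read the wrist's pose just before it. get_calibration takes no time and is no camera call; for the wrist camera it gives the pose at the moment of the call.
A pose or a line that the arm cannot do raises manip.Unreachable and nothing moves.
- manip.sign_off(): hands the job in, once; it reports no verdict.
Trained networks look in the newest picture that a camera, given by its name, has taken for a name from the list of things; names that differ only in an ending like _2 or _b are one class to them, and where a whole thing is asked for, a point or a joint stands for the part that bears it (a point fixed in the world has none). Each returns a list of dicts, best first, with "confidence" (0 to 1); they miss things now and then, are a little off and sometimes report something else, mostly with a low value. They report only what shows in the picture. A call takes as long as a camera call. They do not tell look-alikes from the thing itself.
- manip.look_for(camera, name): "at" ([x, y, z] in m, in world coordinates, good to about 4 mm: the middle of the surface that is visible of it).
Readings, each from a call of its own:
- manip.current_time(): time.
- manip.current_qpos(): joint angles.
- manip.current_joint_vel(): joint speeds.
- manip.current_joint_torque(): joint torques, N m.
- manip.current_ee_pos(): TCP position.
- manip.current_tcp_rot(): TCP orientation.
- manip.current_force(): force on the tool from outside, world axes, zero at the start.
- manip.current_ft_torque(): the same for the moment, N m.
- manip.current_grip_width(): opening from 0.0 (shut) to 1.0 (fully open).
Only numpy, scipy, OpenCV 4.12 (cv2) and the standard library are available. Lean on these libraries where they do the work, as an engineer would, in place of code of your own. Each camera call takes 0.05 s, during which the arm holds its last target. There are 200 camera calls.

## Task

Finish packing the half-filled cardboard flat: fit the dry-food carton, the tall can and the screw-lid jar into its empty end, all of them standing upright on its floor as they now stand on the bench, with the four small tins still standing upright in it. Set each one down inside rather than dropping it, knock nothing over, and leave the other things on the bench where they are.

Things in the scene. Friction and masses are not known exactly. Their poses are not given: they have to be found in the camera images.
- flat: Low cardboard can flat, fixed: outside 146 (its x) x 290 (its y) x 46 mm high, walls 5 mm, floor 4 mm: inside 136 x 280 mm, wall tops 42 mm above the inner floor. Origin at the centre of its underside, z up. Four small tins fill its +y half (y = 5 to 140 mm); the -y end is empty and just holds the carton, lengthways along a long wall, and the tall can and jar in line beside it.
- carton_mid (a point): Centre of the dry-food carton, a rigid block 60 (its x) x 138 (its y) x 82 mm high (z up), about 0.5 kg, standing on one of its 60 x 138 mm faces on the bench.
- can_mid (a point): Centre of the tall food can, a plain upright cylinder 66 mm across and 122 mm high, about 0.4 kg; z is its axis.
- jar_mid (a point): Centre of the screw-lid jar, upright, straight sided, 66 mm across and 128 mm high in all, about 0.45 kg; its top 30 mm are the lid, 65 mm across. z is its axis.
- tin1_mid (a point): Centre of a small tin already packed (loose) in the flat: upright cylinder 66 mm across, 60 mm high, so its top is 64 mm above the bench. It stands on the flat's -x side, at the +y end wall.
- tin2_mid (a point): Centre of a small tin already packed (loose) in the flat: upright cylinder 66 mm across, 60 mm high, so its top is 64 mm above the bench. It stands on the flat's +x side, at the +y end wall.
- tin3_mid (a point): Centre of a small tin already packed (loose) in the flat: upright cylinder 66 mm across, 60 mm high, so its top is 64 mm above the bench. It stands on the flat's -x side, next to the empty end.
- tin4_mid (a point): Centre of a small tin already packed (loose) in the flat: upright cylinder 66 mm across, 60 mm high, so its top is 64 mm above the bench. It stands on the flat's +x side, next to the empty end.
- big_can: Bystander: big food can, 100 mm across, 118 mm high, upright on the bench left of the flat; origin at the centre of its underside.
- bottle: Bystander: upright bottle, 68 mm across, 200 mm high, left of the flat; origin at the centre of its underside.
- cutter: Bystander: box cutter lying flat, 150 mm along its x, 28 mm wide, 18 mm high; origin under its middle.
- marker: Bystander: marker pen lying on the bench, 138 mm along its x, 16 mm thick; origin under its middle.
- tape_gun: Bystander: hand tape dispenser lying on its side at the right of the bench, about 250 x 120 mm, 55 mm high; origin under the centre of the tape roll.
Things that resemble listed ones, but are neither listed nor needed, are in the scene too. What is shaped like the part that bears can_mid but turquoise is not meant. Leave any turquoise look-alike of the part that bears tin1_mid alone.

How it is judged:
By the outcome, as a careful person would: the job done as asked, in the order asked, and still so for the second after the job is handed in, with the robot touching nothing.
It also fails if it takes over 69 s, if anything falls off the work surface, if the arm or the gripper's body presses on something with over 40 N, if the wrist force passes 120 N, or if a joint passes its speed limit or range.

## Working session

There is one attempt and no reset: what is moved stays moved. The work goes in short steps, each a Python script; the robot and the scene stay as the last script left them, time stands still between calls to the robot, and variables do not carry over. Pictures are saved under pics/ and viewed, about 8 in all and at most 12, crops included, and the job is handed in when it is done.

```bash
mkdir -p pics; cat > h.py <<'E'
import numpy as np, cv2
from bench import manip as m
def cloud(name):
    c=m.get_calibration(name); im,d=m.grab_frame(name)
    K,R,t=[np.array(c[k]) for k in("camera_matrix","R","t")]
    v,u=np.mgrid[:d.shape[0],:d.shape[1]]
    P=np.stack([(u-K[0,2])/K[0,0]*d,(v-K[1,2])/K[1,1]*d,d],-1)
    W=(P-t.ravel())@R
    W[d==0]=np.nan
    return im,W
E
python3 - <<'E'
from h import *
ims=[]
for n in("top","scene"):
    im,W=cloud(n); np.savez(n+'.npz',im=im,W=W)
    cv2.imwrite(f'pics/{n}.png',im[:,:,::-1])
    for o in "flat carton_mid can_mid jar_mid tin1_mid big_can bottle".split():
        print(n,o,[(np.round(x['at'],3).tolist(),round(x['confidence'],2)) for x in m.look_for(n,o)])
print(m.current_time())
E
```

```text
top flat [([0.56, 0.094, 0.007], 0.93)]
top carton_mid [([0.655, -0.176, 0.081], 0.95), ([0.586, 0.247, 0.061], 0.35)]
top can_mid [([0.352, -0.183, 0.119], 0.84), ([0.45, -0.13, 0.12], 0.64)]
top jar_mid [([0.455, -0.332, 0.127], 0.67)]
top tin1_mid [([0.584, 0.244, 0.061], 0.54), ([0.549, 0.364, 0.056], 0.52)]
top big_can [([0.406, 0.443, 0.116], 0.85)]
top bottle [([0.602, 0.473, 0.128], 0.65)]
scene flat [([0.552, 0.081, 0.007], 0.82)]
scene carton_mid [([0.665, -0.206, 0.083], 0.82)]
scene can_mid [([0.459, -0.149, 0.096], 0.88), ([0.361, -0.205, 0.096], 0.75)]
scene jar_mid [([0.607, 0.458, 0.102], 0.61), ([0.468, -0.355, 0.114], 0.58)]
scene tin1_mid [([0.557, 0.35, 0.057], 0.91), ([0.587, 0.246, 0.061], 0.73)]
scene big_can [([0.418, 0.424, 0.089], 0.75)]
scene bottle [([0.61, 0.46, 0.099], 0.6)]
0.8
```

View pics/top.png

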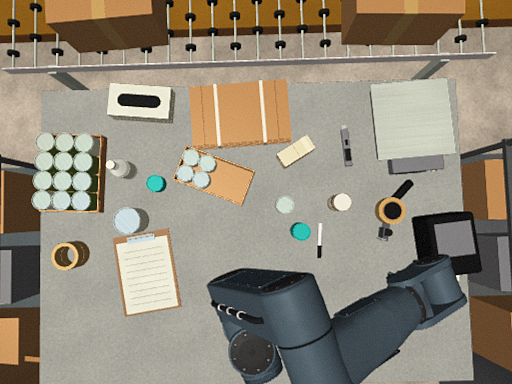

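View pics/scene.png

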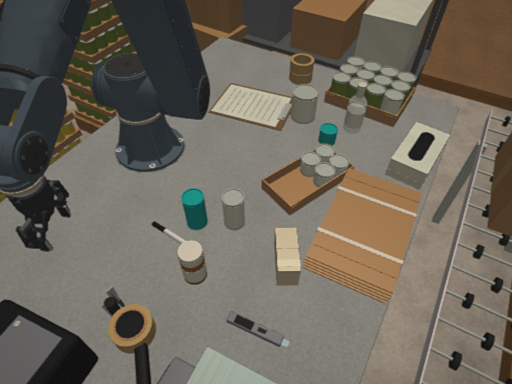

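The top picture shows the flat with its tins to the left (175–255, 147–205), the carton at (296,151), the can (plain) at (285,205), its turquoise look-alike at (301,231), and the jar at (342,202). Next I'll take closer views with the wrist camera.

```bash
python3 - <<'E'
from h import *
R=np.array([[0,0,1.],[0,1,0],[-1,0,0]])
R=np.column_stack([[0,0,-1],[0,1,0],[1,0,0]]).astype(float)
print(m.current_tcp_rot().round(2).tolist() if hasattr(m.current_tcp_rot(),'round') else m.current_tcp_rot())
c=m.get_calibration("wrist"); print(c)
for k,p in enumerate([[0.5,-0.2,0.36],[0.54,0.06,0.36]]):
    best=None
    for s in(1,-1):
        Rr=np.column_stack([[0,0,-1],[0,s,0],[s,0,0]]).astype(float)
        q=m.inverse_kinematics(p,Rr); print(s,q)
        if q is not None and (best is None or abs(q[5])<abs(best[1][5])): best=(Rr,q)
    m.move_j(best[1])
    im,W=cloud("wrist"); np.savez(f'w{k}.npz',im=im,W=W); cv2.imwrite(f'pics/w{k}.png',im[:,:,::-1])
print(m.current_time())
a=[cv2.imread(f'pics/w{k}.png') for k in(0,1)]
cv2.imwrite('pics/w.png',cv2.resize(np.hstack(a),(800,300)))
E
```

```text
[[-0.0, 0.41, -0.91], [0.0, -0.91, -0.41], [-1.0, -0.0, -0.0]]
{'camera_matrix': array([[270.14106971,   0.        , 257.76828702],
       [  0.        , 270.14106971, 194.25629982],
       [  0.        ,   0.        ,   1.        ]]), 'R': array([[ 4.08903608e-01, -9.12577243e-01, -7.83615761e-04],
       [-8.62680380e-01, -3.86825803e-01,  3.25804175e-01],
       [-2.97624599e-01, -1.32546493e-01, -9.45436950e-01]]), 't': array([-0.54900596, -0.04268443,  0.38134405])}
1 [-4.66962374e-01  2.12069515e-01  1.42794765e+00 -4.44089210e-16
  1.50157549e+00 -2.03775870e+00]
-1 [-4.66962374e-01  2.12069515e-01  1.42794765e+00 -4.44089210e-16
  1.50157549e+00  1.10383395e+00]
1 [ 2.49679626e-02  2.21857849e-01  1.41579357e+00 -4.44089210e-16
  1.50394124e+00 -1.54582836e+00]
-1 [ 2.49679626e-02  2.21857849e-01  1.41579357e+00 -4.44089210e-16
  1.50394124e+00  1.59576429e+00]
4.7833
```

View pics/w.png

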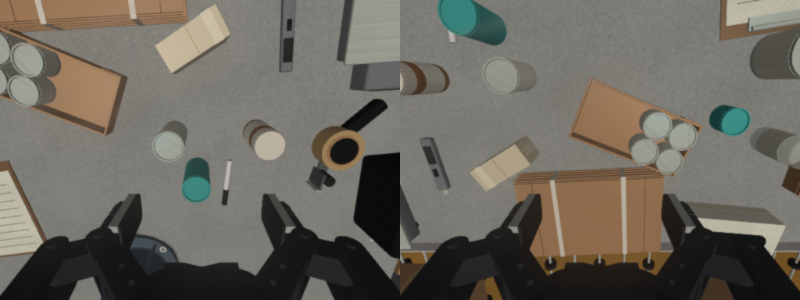

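Both wrist views show the targets clearly. Next I'll fit their geometry from the depth data.

```bash
cat > fit.py <<'E'
from h import *
def sel(W,c,r,z0,z1):
    P=W.reshape(-1,3); P=P[~np.isnan(P[:,0])]
    return P[(np.hypot(P[:,0]-c[0],P[:,1]-c[1])<r)&(P[:,2]>z0)&(P[:,2]<z1)]
def rect(P):
    return cv2.minAreaRect((P[:,:2]*1000).astype(np.float32))
def circ(P):
    (c,r)=cv2.minEnclosingCircle((P[:,:2]*1000).astype(np.float32)); return np.round(c,1),round(r,1),np.round(P[:,:2].mean(0)*1000,1),round(np.median(P[:,2])*1000,1),len(P)
E
python3 - <<'E'
from fit import *
for n in("w0","w1","top"):
    W=np.load(n+'.npz')['W']
    P=sel(W,(.655,-.176),.1,.076,.09); 
    if len(P)>20: print(n,'carton',rect(P),np.median(P[:,2]),len(P))
    P=sel(W,(.56,.12),.19,.041,.052)
    if len(P)>20: print(n,'flat',rect(P),np.median(P[:,2]),len(P))
    for nm,c,z in(('can',(.45,-.13),.122),('teal',(.352,-.183),.122),('jar',(.455,-.332),.128)):
        P=sel(W,c,.05,z-.006,z+.006)
        if len(P)>20: print(n,nm,circ(P))
    # tin tops by connected comps
    msk=((W[...,2]>.058)&(W[...,2]<.070)&(np.hypot(W[...,0]-.59,W[...,1]-.16)<.12)).astype(np.uint8)
    k,l,s,_=cv2.connectedComponentsWithStats(cv2.erode(msk,np.ones((3,3)) if n!='top' else np.ones((1,1))))
    for i in range(1,k):
        if s[i,4]>30: print(n,'tin',circ(W[l==i]))
E
```

```text
w0 carton ((655.1720581054688, -180.95896911621094), (60.5018424987793, 137.94876098632812), 30.83078384399414) 0.08223947193231107 4008
w0 flat ((613.5116577148438, 107.92173767089844), (259.17486572265625, 244.5277557373047), 68.00874328613281) 0.04656220187340746 2210
w0 can (array([ 449.2, -129. ]), 33.1, array([ 449.3, -128.7]), np.float64(119.7), 1224)
w0 teal (array([ 348.3, -187.3]), 33.1, array([ 348.1, -186.9]), np.float64(119.7), 1009)
w0 jar (array([ 453.5, -339.3]), 33.0, array([ 454.7, -338.2]), np.float64(128.1), 1238)
w0 tin (array([694. , 155.2]), 46.1, array([699.1, 158.1]), np.float64(60.4), 478)
w0 tin (array([630.4, 176.4]), 48.0, array([625.3, 175.3]), np.float64(61.9), 1598)
w0 tin (array([566. , 198.5]), 44.5, array([561. , 196.2]), np.float64(61.8), 1272)
w1 carton ((655.8240966796875, -181.49989318847656), (60.30534744262695, 138.97531127929688), 31.060869216918945) 0.0819901146627757 2261
w1 flat ((620.5093383789062, 122.33767700195312), (290.6194763183594, 244.5667724609375), 68.07778930664062) 0.04636321615524401 1664
w1 can (array([ 450.5, -129.5]), 33.4
[... 484 characters left out ...]
 carton ((657.4024658203125, -181.3968505859375), (59.96938705444336, 138.2615966796875), 30.662227630615234) 0.0816317730464117 547
top flat ((620.9159545898438, 122.7622299194336), (290.4390563964844, 240.76400756835938), 68.03742980957031) 0.0461550281311514 366
top can (array([ 451.9, -129.4]), 32.5, array([ 452.6, -129.8]), np.float64(119.8), 212)
top teal (array([ 350.9, -187.2]), 32.9, array([ 350.8, -187. ]), np.float64(120.0), 213)
top jar (array([ 454.9, -339.1]), 32.6, array([ 455.4, -339.1]), np.float64(128.0), 235)
top tin (array([704.8, 166.4]), 31.3, array([701.8, 167.2]), np.float64(60.5), 40)
top tin (array([605.1, 208.4]), 79.6, array([605.3, 206.1]), np.float64(61.9), 724)
```

```bash
python3 - <<'E'
from fit import *
a=np.deg2rad(68.07); ey=np.array([np.cos(a),np.sin(a)]); ex=np.array([ey[1],-ey[0]])
c=np.array([.5748,.1408])
img=None
for n in("w0","w1","top"):
    D=np.load(n+'.npz'); W=D['W']
    P=sel(W,c,.19,.041,.05); L=(P[:,:2]-c)@np.column_stack([ex,ey]); k=(abs(L[:,0])<.078)
    print(n,rect(P[k]),'x ext',np.percentile(L[k,0],[.5,5])*1e3,'y',np.percentile(L[k,1],[.5,99.5])*1e3)
    if n!='w1':continue
    # floor & tins rasterised in flat frame, 1 px=0.5mm
    Q=W.reshape(-1,3); Lq=(Q[:,:2]-c)@np.column_stack([ex,ey])
    ok=(abs(Lq[:,0])<.1)&(abs(Lq[:,1])<.17)
    I=np.zeros((700,420,3),np.uint8)
    for (x,y),z,col in zip(Lq[ok],Q[ok,2],D['im'].reshape(-1,3)[ok]):
        cv2.circle(I,(int(210+x*2000),int(350-y*2000)),2,(0,0,int(np.clip(z*3500,0,255))) if 0 else (int(255*(.041<z<.05)),int(255*(.056<z<.07)),int(np.clip(z*3000,0,255))),-1)
    for x in(-68,0,68): cv2.line(I,(210+2*x,0),(210+2*x,699),(255,255,255),1)
    for y in(-140,0,5,72,140): cv2.line(I,(0,350-2*y),(419,350-2*y),(255,255,255),1)
    cv2.imwrite('pics/flat.png',cv2.resize(I,(360,600)))
E
```

```text
w0 ((570.2395629882812, 125.39468383789062), (260.2244873046875, 149.9405059814453), 67.58687591552734) x ext [-73.25527979 -71.87486174] y [-144.98116814  107.94333468]
w1 ((576.4545288085938, 140.09913635253906), (289.98114013671875, 150.97134399414062), 67.76021575927734) x ext [-72.68502444 -71.62570408] y [-144.91925306  144.28144574]
top ((577.200439453125, 140.38995361328125), (289.7803649902344, 147.98841857910156), 67.72356414794922) x ext [-70.69025995 -69.33040806] y [-144.30916219  145.10105472]
```

View pics/flat.png

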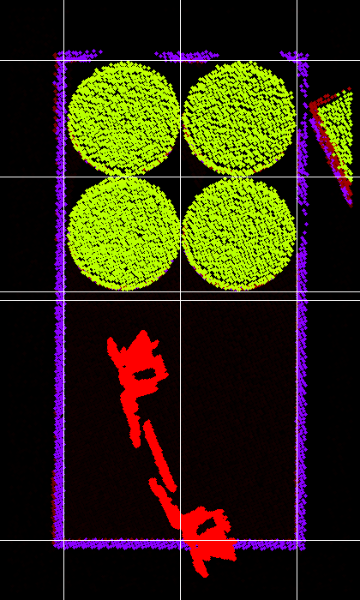

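The flat's fitted frame lines up: centre (0.5748, 0.1408), its y axis at 68°, and the tins at y ≥ 6 mm. The carton goes first, on the +x side.

```bash
cat > pp.py <<'E'
from fit import *
A=np.deg2rad(67.95); EY=np.array([np.cos(A),np.sin(A)]); EX=np.array([EY[1],-EY[0]]); C=np.array([.5752,.1407])
def rot(deg,pos):
    """tool down, jaws along deg; of the two half turns the one with least |q6| travel"""
    best=None
    for d in(deg,deg+180):
        a=np.deg2rad(d); x=np.array([0,0,-1.]); y=np.array([np.cos(a),np.sin(a),0])
        R=np.column_stack([x,y,np.cross(x,y)]); q=m.inverse_kinematics(pos,R)
        if q is not None:
            k=abs(q[5]-m.current_qpos()[5])
            if best is None or k<best[0]: best=(k,R)
    return best[1]
def flat2w(x,y): return C+x*EX+y*EY
def pick(xy,deg,h,lift):
    up=[*xy,h+.10]; m.set_gripper(1.0,60)
    m.move_ptp(up,rot(deg,up)); m.move_l([*xy,h],max_speed=.15)
    m.set_gripper(0.0,60); print('grip mm',m.current_grip_width()*85,'t',m.current_time())
    f0=m.current_force()[2]; m.move_l([*xy,h+lift],max_speed=.2)
    print('held mm',m.current_grip_width()*85,'dFz',m.current_force()[2]-f0)
def place(fx,fy,h,lift,opening):
    xy=flat2w(fx,fy); up=[*xy,h+.004+lift]; m.move_ptp(up,rot(-22.05,up))
    m.move_l([*xy,h+.004+.02],max_speed=.15)
    f0=np.array(m.current_force())
    m.move_l([*xy,h+.004+.004],max_speed=.06)
    for dz in(.003,.002,.001,0,-.001):
        m.move_l([*xy,h+.004+dz],max_speed=.03); f=np.array(m.current_force())-f0; print(dz,f.round(1))
        if np.linalg.norm(f)>4: break
    m.set_gripper(opening); m.dwell(.2); m.move_l([*xy,h+.14],max_speed=.2); print('t',m.current_time())
E
python3 - <<'E'
from pp import *
pick([.6555,-.1812],30.9,.050,.10)
place(.0365,-.067,.050,.10,.87)
im,W=cloud("wrist"); cv2.imwrite('pics/c1.png',im[:,:,::-1]); np.savez('c1.npz',im=im,W=W)
E
```

```text
grip mm -0.13133359505111625 t 7.8667
held mm 0.26523299171956216 dFz 1.3399018185461669
0.003 [-0.1 -0.4  0.5]
0.002 [ 0.3 -0.8  0.3]
0.001 [-0.7 -0.7 -0.1]
0 [-0.8 -0.2  0.7]
-0.001 [ 0.  -0.8 -0.2]
t 13.7833
```

View pics/c1.png

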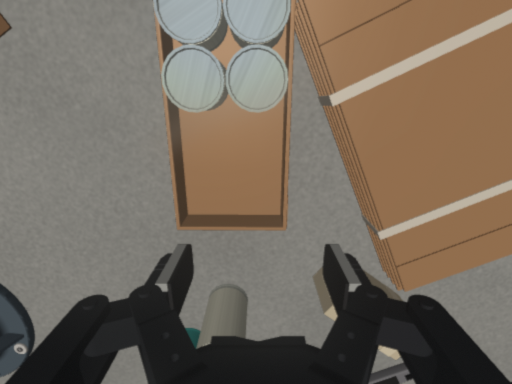

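Closed on nothing: the gripper is fully shut, and the picture shows an empty flat end (180–285, 110–215) with the carton still at about (345,290). I'll check the pose and the carton before moving again.

```bash
python3 - <<'E'
from pp import *
p=np.array(m.current_ee_pos()); R=np.array(m.current_tcp_rot()); print(p,R.round(3).tolist(), 'wanted',flat2w(.0365,-.067), m.current_grip_width())
c=m.get_calibration("wrist"); X=c['R']@p+c['t']; u=c['camera_matrix']@X; print('tcp px',u[:2]/u[2], 'cam', (-c['R'].T@c['t']))
im,W=cloud("top"); cv2.imwrite('pics/t2.png',im[60:280,140:400,::-1])
P=sel(W,(.655,-.18),.13,.07,.09); print(rect(P),np.median(P[:,2]),len(P))
for z in (.122,.128):
  for cc in((.45,-.13),(.455,-.339)):
    P=sel(W,cc,.06,z-.006,z+.006); print(circ(P))
I=cv2.imread('pics/t2.png'); cv2.imwrite('pics/t2.png',cv2.resize(I,None,fx=2.5,fy=2.5))
E
```

```text
[0.58309865 0.06485609 0.18844834] [[-0.002, 0.927, -0.375], [-0.0, -0.375, -0.927], [-1.0, -0.002, 0.001]] wanted [0.58387742 0.06489794] 0.873226052051307
tcp px [258.49784519 222.3944501 ] cam [0.61487318 0.14346356 0.37038191]
((657.5518188476562, -181.471923828125), (60.054298400878906, 138.5581817626953), 31.026073455810547) 0.08151894882145051 572
(array([ 451.9, -129.7]), 32.8, array([ 452.5, -128.8]), np.float64(119.5), 218)
(array([ 455.4, -339. ]), 32.4, array([ 456.6, -338.8]), np.float64(125.6), 137)
(array([ 451.5, -128.9]), 32.3, array([ 448.6, -128.8]), np.float64(123.1), 45)
(array([ 455.2, -339.4]), 32.4, array([ 455.7, -338.6]), np.float64(127.8), 239)
```

View pics/t2.png

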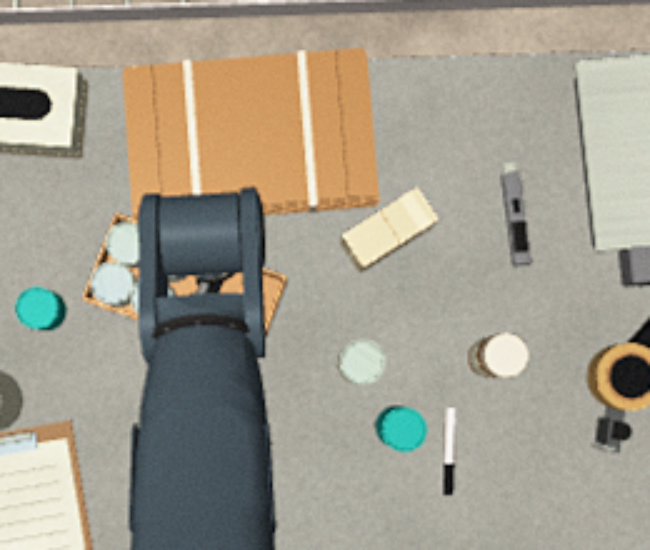

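Nothing was disturbed: the carton is unmoved at (390,228), and the can and jar are where they were. I'll go again and check the pose and a picture before closing.

```bash
python3 - <<'E'
from pp import *
xy=[.656,-.1812]; up=[*xy,.15]
m.set_gripper(1.0,60); R=rot(30.9,up); print(R.round(3).tolist())
m.move_ptp(up,R); print(m.current_ee_pos(),np.round(m.current_tcp_rot(),3).tolist(), m.current_grip_width())
im,W=cloud("wrist"); a=im
m.move_l([*xy,.05],max_speed=.15); print(m.current_ee_pos(),m.current_force(),m.current_grip_width())
b,W=cloud("wrist"); s,_=m.grab_frame("scene")
cv2.imwrite('pics/p1.png',cv2.resize(np.hstack([a,b,s[180:,:]if 0 else s]),(800,200))[:,:,::-1]); print(m.current_time())
E
```

```text
[[0.0, 0.858, 0.514], [0.0, 0.514, -0.858], [-1.0, 0.0, 0.0]]
[ 0.65604291 -0.1805161   0.15011495] [[0.0, 0.858, 0.513], [0.0, 0.513, -0.858], [-1.0, 0.0, -0.0]] 0.9977288701035051
[ 0.65668603 -0.18131432  0.05111638] [ 0.61472387 -0.62059204 -0.30813231] 1.000782440214002
16.3083
```

View pics/p1.png

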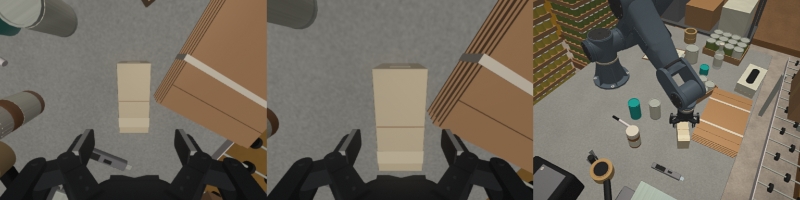

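The carton now sits between the pads: in the middle panel it is at 375–427, with the fingers either side. The force is clear, so I'll close and check.

```bash
python3 - <<'E'
from pp import *
m.set_gripper(0.5,60); print(m.current_grip_width(),m.current_force(),m.current_time())
m.dwell(.3); print(m.current_grip_width(),m.current_ee_pos())
b,W=cloud("wrist"); cv2.imwrite('pics/p2.png',b[:,:,::-1])
E
```

```text
0.5013667670292925 [0.44051007 0.67928504 1.29428264] 16.8
0.5043406863612391 [ 0.65598303 -0.18119658  0.04997122]
```

View pics/p2.png

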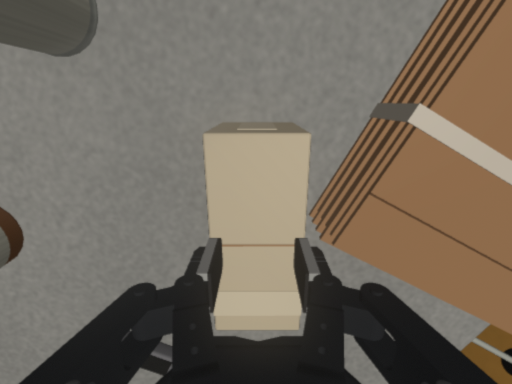

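The pads look closed on the carton's sides in the picture (215 and 298), yet the width reading says 42 mm, so I don't trust the reading. Next is a small test lift, with force and depth as checks.

```bash
python3 - <<'E'
from pp import *
def gap():
    im,W=cloud("wrist"); p=np.array(m.current_ee_pos()); R=np.array(m.current_tcp_rot())
    L=(W.reshape(-1,3)-p)@R; L=L[~np.isnan(L[:,0])]
    s=L[(L[:,0]>-.03)&(L[:,0]<.0)&(abs(L[:,2])<.012)&(abs(L[:,1])>.015)&(abs(L[:,1])<.07)]
    print('finger |y| pct mm',np.percentile(s[:,1]*1e3,[0,10,50,90,100]).round(1),len(s))
    P=W.reshape(-1,3); t=L[(abs(L[:,1])<.025)&(L[:,2]<-.02)&(L[:,2]>-.07)]
    print('carton top z', np.median(p[2]-t[:,0]))
gap()
m.set_gripper(0.0,100); m.dwell(.2); print(m.current_grip_width(),m.current_force()); gap()
m.move_l([.656,-.1812,.07],max_speed=.08); m.dwell(.2); print(m.current_ee_pos(),m.current_force()); gap()
print(m.current_time())
E
```

```text
finger |y| pct mm [48.5 56.1 62.6 68.2 70. ] 772
carton top z 0.08210206291376004
0.000271030159086227 [-0.05791379 -0.87565402 -0.30554674]
finger |y| pct mm [18.4 55.9 62.5 68.3 70. ] 792
carton top z 0.08211402237732128
[ 0.65575982 -0.18112995  0.06962865] [-0.53651468  0.65416561 -0.45265071]
finger |y| pct mm [-30.6 -27.3 -15.7  26.3  29.5] 1304
carton top z 0.0821092276104687
18.5833
```

```bash
python3 - <<'E'
from pp import *
m.set_gripper(1.0); m.move_l([.656,-.1812,.05],max_speed=.1); 
for o in(1.0,.5,.0):
    m.set_gripper(o); m.dwell(.1)
    im,W=cloud("wrist"); p=np.array(m.current_ee_pos()); R=np.array(m.current_tcp_rot())
    L=(W-p)@R
    cv2.imwrite(f'pics/g{o}.png',im[150:,100:412,::-1])
    dark=(im.max(2)<75)&~np.isnan(L[...,0])
    D=L[dark&(abs(L[...,1])<.07)]
    h=[(i,np.percentile(s[:,0]*1e3,98).round(),np.abs(s[:,1]).min().round(4),len(s)) for i in range(0,1) for s in[D[D[:,0]>-.075]] if len(s)]
    print(o,m.current_grip_width(),h)
    for v,u in((240,150),(245,215),(255,212),(270,205),(255,305),(290,190)): print((u,v),im[v,u],(L[v,u]*1e3).round(0))
    print(m.current_force())
a=[cv2.imread(f'pics/g{o}.png') for o in(1.0,.5,.0)]; cv2.imwrite('pics/g.png',cv2.resize(np.hstack(a),(800,200)))
print(m.current_time())
E
```

```text
1.0 0.9955353818365 [(0, np.float64(32.0), np.float64(0.042), 1900)]
(150, 240) [114 113 108] [  51. -104.   42.]
(215, 245) [146 123  97] [-33. -26.  -0.]
(212, 255) [163 151 127] [-32. -29.   8.]
(205, 270) [124 121 115] [ 50. -53.  76.]
(305, 255) [120 117 111] [49. 47. 58.]
(190, 290) [116 114 109] [ 51. -70. 100.]
[0.12118075 0.84186168 0.2255748 ]
0.5 0.49951267064721255 [(0, np.float64(20.0), np.float64(0.021), 1673)]
(150, 240) [120 119 113] [  50. -104.   42.]
(215, 245) [70 67 63] [-53. -23. -11.]
(212, 255) [68 66 62] [-64. -23. -12.]
(205, 270) [92 90 86] [-77. -24. -12.]
(305, 255) [93 90 86] [-63.  24. -11.]
(190, 290) [36 35 33] [-92. -27. -13.]
[-0.71076571 -0.48564261  0.6568038 ]
0.0 -0.007649187673519353 [(0, np.float64(19.0), np.float64(0.0001), 998)]
(150, 240) [122 121 115] [  49. -103.   41.]
(215, 245) [148 119  90] [-32. -27.   1.]
(212, 255) [172 159 134] [-33. -29.   7.]
(205, 270) [130 127 121] [ 51. -53.  76.]
(305, 255) [127 124 117] [50. 47. 58.]
(190, 290) [42 42 41] [-92. -27. -13.]
[-0.03389732  0.47941105  0.24309667]
21.3583
```

View pics/g.png

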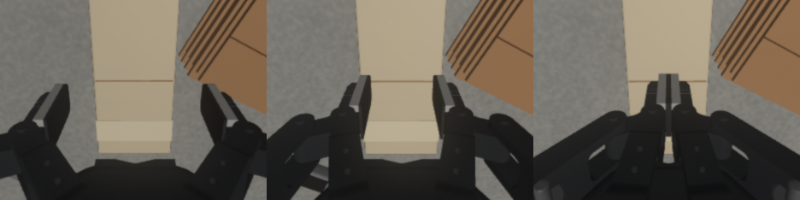

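The fingers really do pass over the carton. Depth puts their visible ends about 50 mm behind the reported TCP. I'll measure that tip offset at several openings.

```bash
python3 - <<'E'
from pp import *
m.move_l([.656,-.1812,.12],max_speed=.2)
for o in(0.,.5,.71,.776,1.):
    m.set_gripper(o); m.dwell(.1)
    im,W=cloud("wrist"); p=np.array(m.current_ee_pos()); R=np.array(m.current_tcp_rot())
    L=((W-p)@R).reshape(-1,3)*1e3
    s=L[(L[:,0]>-95)&(L[:,0]<-1)&(abs(L[:,2])<16)&(abs(L[:,1])<60)&(L[:,0]<0)]
    # exclude carton top at z~.082
    print(o,len(s)," tip x max",np.sort(s[:,0])[-8:].round(1),'at y',s[np.argsort(s[:,0])[-8:],1].round(0),'z range',s[:,2].min().round(1),s[:,2].max().round(1),'|y|min',abs(s[:,1]).min().round(1))
c=m.get_calibration('wrist'); print(R.T@((-c['R'].T@c['t'])-p))
print(m.current_time())
E
```

```text
0.0 5953  tip x max [-41.8 -41.8 -41.7 -41.6 -41.5 -41.3 -41.1 -40.9] at y [-4. -2. -6. -6.  3. -5. -4. -3.] z range -15.2 12.0 |y|min 0.2
0.5 5952  tip x max [-41.8 -41.7 -41.7 -41.5 -41.4 -41.4 -41.  -40.9] at y [ 21.  21.  21.  21. -21. -21.  22. -21.] z range -15.2 12.5 |y|min 20.4
0.71 5133  tip x max [-45.  -45.  -44.9 -44.8 -44.8 -44.6 -44.3 -44.3] at y [-30. -30. -30. -30.  30.  31.  31.  30.] z range -15.4 11.5 |y|min 28.9
0.776 4965  tip x max [-46.2 -46.1 -46.1 -46.1 -45.9 -45.7 -45.2 -45.1] at y [ 33. -33. -33.  33.  33.  33. -33.  34.] z range -15.1 11.6 |y|min 32.0
1.0 4503  tip x max [-52.7 -52.7 -52.6 -52.6 -52.4 -52.2 -51.9 -51.5] at y [ 43. -43.  43. -43.  43.  43. -43.  43.] z range -13.7 10.9 |y|min 41.8
[-1.82014453e-01  1.51351781e-04 -8.47738458e-02]
24.1917
```

The real finger ends sit about 41.5 mm behind the reported TCP (45–46 mm at the grip openings used here), so I'll command that much lower. Width readings are also sound now: an object should stop the jaws at 60 mm.

```bash
python3 - <<'E'
from pp import *
pick([.656,-.1813],30.9,.006,.10)
print(m.current_force())
if m.current_grip_width()>.6:
    place(.0365,-.067,.006,.10,.87)
    im,W=cloud("wrist"); cv2.imwrite('pics/c2.png',im[:,:,::-1]); np.savez('c2.npz',im=im,W=W)
    P=sel(W,flat2w(.0365,-.067),.1,.078,.095); (c,s,a)=rect(P); d=np.array(c)/1e3-C; print('carton flat xy',d@EX,d@EY,s,a,np.median(P[:,2]))
E
```

```text
grip mm 58.82008370005769 t 25.8333
held mm 59.17067043879975 dFz -11.014301634324447
[ 0.02873305 -0.23720463 -5.41600878]
0.003 [-0.2 -0.1 -0.4]
0.002 [ 0.8  1.1 -0.2]
0.001 [-1.7  0.9  5.9]
t 30.8417
carton flat xy 0.0356800681316548 -0.0668835140511238 (138.04248046875, 60.29241180419922) 67.8995132446289 0.08618039685869366
```

```bash
ls pics
```

```text
c1.png
c2.png
flat.png
g.png
g0.0.png
g0.5.png
g1.0.png
p1.png
p2.png
scene.png
t2.png
top.png
w.png
w0.png
w1.png
```

The carton is seated at flat (35.7, −66.9) mm, square, with its top at 86 mm. Next are the can, then the jar, each with a check.

```bash
python3 - <<'E'
from pp import *
def check(fx,fy,z):
    im,W=cloud("wrist"); P=sel(W,flat2w(fx,fy),.045,z-.006,z+.006); r=circ(P); d=np.array(r[0])/1e3-C; print('flat xy',d@EX,d@EY,r)
pick([.450,-.1292],-60,.044,.13)
if m.current_grip_width()>.7:
    place(-.0312,-.0315,.044,.13,.91); check(-.0312,-.0315,.126)
    pick([.454,-.3391],-22,.054,.14)
    if m.current_grip_width()>.7:
        place(-.0312,-.1025,.054,.14,.91); check(-.0312,-.1025,.132)
        im,W=cloud("wrist"); cv2.imwrite('pics/fin.png',im[:,:,::-1])
print(m.current_time())
E
```

```text
grip mm 64.35487429119179 t 33.2417
held mm 64.30617824736446 dFz -10.294390463643389
0.003 [0.4 0.6 0.8]
0.002 [-0.1  0.   0.5]
0.001 [-0.4  0.   1.9]
0 [-4.4 -1.3 15.1]
t 38.6917
flat xy -0.031689465891691075 -0.03204025205112089 (array([533.8, 122.9]), 33.1, array([533.9, 123.3]), np.float64(123.4), 3649)
grip mm 63.41939621294284 t 41.8583
held mm 63.06126086898479 dFz -11.500613988770393
0.003 [-0.7 -0.7  0.6]
0.002 [-0.4  0.4  1.3]
0.001 [-2.5 -0.6  8.9]
t 47.625
flat xy -0.031316404253972904 -0.0966240799418124 (array([509.9,  62.9]), 39.3, array([507.6,  59.4]), np.float64(132.1), 3466)
47.725
```

View pics/fin.png

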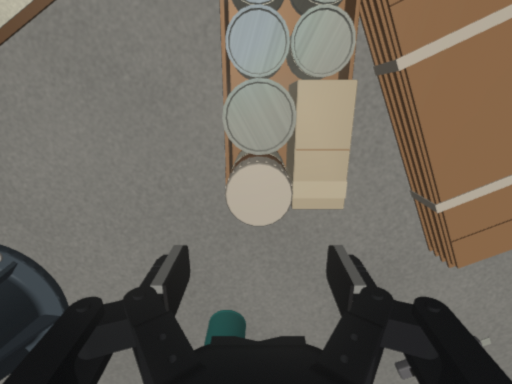

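The jar (260,195), can (258,117) and carton (325,145) all stand inside the flat, and the jar top at 132 mm means it is on the floor. I'll clear the arm and do a final check.

```bash
python3 - <<'E'
from pp import *
p=m.current_ee_pos(); m.move_l([p[0],p[1],.28],max_speed=.2)
im,W=cloud("wrist")
up=[.5,-.2,.3]; m.move_ptp(up,rot(-22,up)); m.dwell(.3)
im2,W2=cloud("top"); cv2.imwrite('pics/end.png',cv2.resize(im2[100:260,30:380,::-1],None,fx=2.2,fy=2.2))
for n,w in(('wrist',W),('top',W2)):
  for nm,f,z in(('can',(-.0312,-.0315),.1245),('jar',(-.0312,-.1025),.132)):
    P=sel(w,flat2w(*f),.036,z-.004,z+.004)
    if len(P)>20:
        r=circ(P); d=np.array(r[0])/1e3-C; print(n,nm,(d@EX*1e3).round(1),(d@EY*1e3).round(1),r[1],r[3])
  for nm,f in(('t1',(-.034,.106)),('t2',(.034,.106)),('t3',(-.034,.039)),('t4',(.034,.039))):
    P=sel(w,flat2w(*f),.034,.055,.070)
    if len(P)>20: r=circ(P); d=r[2]/1e3-C; print(n,nm,(d@EX*1e3).round(1),(d@EY*1e3).round(1),r[3],r[4])
print(m.current_time())
E
```

```text
wrist can -31.9 -32.2 32.9 123.5
wrist jar -32.1 -103.4 32.5 132.1
wrist t1 -33.9 89.5 61.5 1070
wrist t2 33.0 89.6 61.6 1071
wrist t3 -33.9 40.0 61.6 2167
wrist t4 33.5 39.9 61.5 2179
top can -29.1 -31.3 32.8 123.9
top jar -29.0 -103.0 32.1 132.1
top t1 -31.8 106.4 61.2 211
top t2 35.2 106.2 61.2 212
top t3 -31.7 40.1 61.5 200
top t4 35.5 39.4 61.3 214
49.7167
```

View pics/end.png

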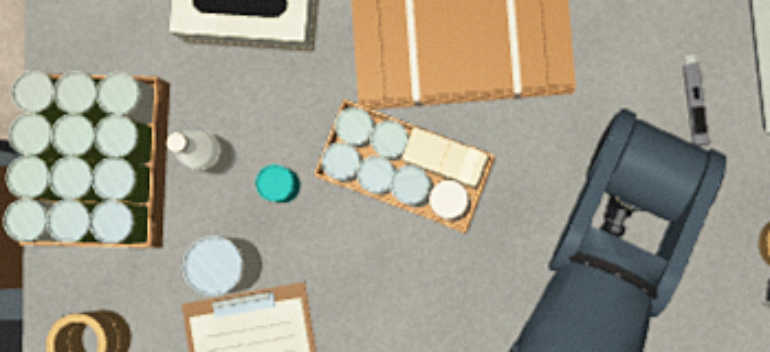

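The flat (318–495, 100–230) holds all seven items upright, the turquoise tin at (278,183) hasn't moved, and the arm is clear.

```bash
python3 -c "
from bench import manip as m
m.sign_off()"
```

```text
the job is handed in; nothing more can be done
```

The carton, then the tall can, then the jar are packed upright in the empty end of the flat, and I handed the job in at about 50 s of the 69 s allowed.

**What went wrong on the way:** The first carton grasp closed on nothing and disturbed nothing. The wrist depth data showed the real finger ends about 41.5 mm behind the reported TCP. I commanded the grasps that much lower, and after that every grasp held. Each item was lowered in small steps until it touched the floor, then released.

**Last checks, positions in the flat's frame (x, y):**

| Item | Position (mm) | Top height (mm above bench) |
|---|---|---|
| Carton | (35.7, −66.9) | 86, as expected |
| Can | (−32, −32) | 123.5 on its recessed lid, as expected |
| Jar | (−32, −103) | 132, as expected |

- **Tins:** All four tins are still upright at their original places.
- **Other things on the bench:** The flat's neighbours and the turquoise tin look unmoved in the final top picture. I did not measure them, and that picture doesn't show the right side of the bench, the marker or the turquoise can.
- **Disagreements:** The top camera reads can, jar and tins 2–3 mm further in +x than the wrist camera, about the calibration error. The wrist readings for the two tins at the end wall were off (y 90 instead of 106 mm) because only part of them was in view. The first jar check was spoiled by the can's rim, and a second one gave the position above.

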